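# Strip the T-slot rail into the parts tray

## Task

Strip the T-slot rail for the next job. First take the wooden chock from in front of the rail's open end and lay it flat in the blue tray; then, one at a time, slide each of the two stops (the red clamp dog with the black grip and the yellow fence stop) along the slot, out at the open end, lift it away and stand it upright on its foot in the tray before fetching the other. Do not knock or shift the other things on the cupboard or the tin in the tray.

Things in the scene. Friction and masses are not known exactly. Their poses are not given: they have to be found in the camera images.
- rail: aluminium T-slot rail, fixed, 240 long (own x) x 60 wide x 26 high, lying across the robot's front, open end to its left, up to 0.3 rad askew; origin: centre of its underside. Open at +x, shut at -x by a plate 34 high. Slot floor 8 above the underside; slot 36 wide, 12 high inside; two lips 6 thick leave an 18 opening. The slides have 3 mm play up and to each side.
- rail_mouth (a point): centre of the slot floor at the rail's open end; same axes as the rail (x points out of the slot). A slide is free to lift once its middle is 30 mm beyond this point. Above the back of the cupboard a fixed window sill juts out to x = 0.62 m at 0.48 to 0.51 m height, and fixed jugs, tins and cans up to 304 high stand below it: keep the wrist and forearm clear.
- clamp_dog_mid (a point): red clamp dog, loose, foot caught in the slot. Bottom up: T foot 60 long (own x) x 30 wide x 9 high; neck 12 wide up to 22; body 60 x 40 from 22 to 42; top at 92. 0.2 to 0.5 kg. The point is on its centre line, 46 above the foot's underside; own x lies along the slot. Hold it by the black block on top, 44 long x 24 wide across own y, from 42 to 92.
- fence_stop_mid (a point): yellow fence stop, loose, foot caught in the slot; either slide may be nearer the open end. Bottom up: T foot 60 long (own x) x 30 wide x 9 high; neck 12 wide up to 22; body 60 x 40 from 22 to 42; top at 92. 0.2 to 0.5 kg. The point is on its centre line, 46 above the foot's underside; own x lies along the slot. Hold it by the upright plate on top, 14 thick across own y, from 42 to 92.
- chock_mid (a point): hardwood block lying 25 to 50 mm in front of the rail's open end, 42 (own x) x 70 (own y) x 30 high, 0.06 kg; the point is its centre. Its x lies roughly along the rail.
- tray: blue open tray, fixed, 160 (own x) x 200 (own y) outside, walls 5 thick and 25 high, floor 5 thick; origin at the centre of its underside. A round tin stands in its far (+x) half; the near (-x) half is empty.
- chalk_tin: ochre round tin, 50 in diameter, 29 high, standing in the tray's far half, leave it; origin at the centre of its underside
- oil_bottle: small grey oil bottle with red spout, standing on the robot's side of the rail, its axis about 85 mm from the rail's centre line; 39 in diameter, 113 high, leave it; origin at the centre of its underside
- spanner: spanner lying flat along the far side of the rail, 168 long (own y) x 25 x 6, leave it; origin at the centre of its underside
Things that resemble listed ones, but are neither listed nor needed, are in the scene too. Leave any pink or turquoise look-alike of the part that bears chock_mid alone. There is more than one size of the part that bears clamp_dog_mid; the job needs the larger.

How it is judged:
By the outcome, as a careful person would: the job done as asked, in the order asked, and still so for the second after the job is handed in, with the robot touching nothing.
It also fails if it takes over 69 s, if anything falls off the work surface, if the arm or the gripper's body presses on something with over 40 N, if the wrist force passes 120 N, or if a joint passes its speed limit or range.

## Robot

A 7-joint arm with a two-finger parallel gripper is mounted at the origin on a cart in front of the work surface, level with it; the furniture and walls round the work are solid. World frame = base frame: x ahead of the robot, y to its left, z up, the work surface at z = 0. Lengths are in mm, angles in rad, forces in N, time in s.
With the tool pointing down it reaches from about 400 to 875 mm from the base axis. Payload 4.4 kg.
Tool frame: the origin (TCP) lies where the fingers leave the gripper's body, on its centre line; the fingertips stand 73 mm ahead of it and the grasp point (between the pads) lies 54 mm ahead of it; z points along the fingers, y is the line along which they close (so a half turn about z gives the same grasp; the last joint's range is limited). The gripper opens to 85 mm and grips with 20 to 120 N. Pads are 22 mm wide; open, the fingers measure 114 mm over their backs; the gripper's body (76 mm by 85 mm) begins 54 mm behind the grasp point. The pads swing forward as they close: fully open they stand 13 mm farther back than shut.
Start: joints at [-1.271, 0.628, 0.038, 1.517, -0.027, 0.996, -0.02], TCP at [232.482, 607.016, 303.913] pointing down, gripper open.
Joint ranges: [-3.06, 3.06], [-0.37, 2.12], [-1.25, 1.32], [0.18, 2.47], [-1.1, 4.24], [0.23, 1.98], [-2.94, 2.94]. Speed limits (rad/s): [2.57, 2.57, 3.14, 3.14, 3.14, 3.14, 3.14].

## Interface

Orientations are given as [roll, pitch, yaw] about the fixed x, y, z axes, in that order (R = Rz(yaw) Ry(pitch) Rx(roll)).
In Python, from cell import ctrl gives the robot as it stands.
- The arm moves only by the tool send_rows, never from a script. Its argument "rows" is a list that holds one entry, the list of rows, each a list of 6 numbers: the shift along the tool's x, y, z in cm, then the turn, a rotation vector about the tool's x, y, z in rad. In form: [[[tx, ty, tz, wx, wy, wz], ...]]. A call has 1 to 10 rows; each row is the pose to reach, as a shift and turn from the pose commanded when the call began, along the tool's axes at that moment; what a row does not reach only later rows make up. A row lasts 1/10 s, in which the tool goes at most 50 mm and 8.59 degrees, less where a joint would pass 70% of its speed; a pose out of reach is approached as far as the arm can. A call with a gripper value outside its range is refused whole. "grip" is the closure in counts, from 0 (fully open) to 255 (shut), set as the call begins (left out, the last holds). The fingers move at their own pace and stop on an object; the grip force is fixed at half the most. Time passes only in rows, so rows that repeat a pose let the fingers close. It gives the time, the measured TCP pose, the force, the opening and the grip force at its end, in the units of the state.
- ctrl.read_state(): the state, without advancing time (a new reading comes with each control period).
- ctrl.get_image(name): name is "scene" or "top"; returns a dict with "pixels" (480x640x3 uint8, red, green, blue), "fx", "fy", "cx", "cy" (pixels), "extrinsics" (4x4, takes a point from camera to world coordinates). Camera axes: x right, y up, looking along -z (the intrinsics and any distortion apply to the point x, -y, -z); pixel columns grow to the right and rows downward; lengths in mm; the calibration is good to about 2 mm. A picture is of the moment at which its call begins. There is no depth.
- ctrl.finish_job(): hands the job in; it is judged then, once.
The state is a dict: "clock": time; "qpos": joint angles; "qd": joint speeds; "tau": joint torques, N m; "eef_pos": TCP position; "tool_rot": TCP orientation; "force": force on the tool from outside, world axes, zero at the start; "torque": the same for the moment, N m; "width": finger opening in mm; "gripper_force": force on a finger pad.
Only numpy, scipy, OpenCV 4.12 (cv2) and the standard library are available. Lean on these libraries where they do the work, as an engineer would, in place of code of your own. Each camera call takes 0.05 s, during which the arm holds its last target. There are 200 camera calls.

## Working session

There is one attempt and no reset: what is moved stays moved. The work goes in short steps, Python scripts to look and compute and a tool call to move; the robot and the scene stay as the last step left them, time stands still between calls to the robot, and variables do not carry over. Pictures are saved under pics/ and viewed, at most 10 in all, crops included, and the job is handed in when it is done.

Besides the shell and the picture viewer there is one more tool, called by a JSON object that holds its "api" and its "payload", one argument or row to a line. send_rows: Moves the arm, as the interface text tells. Its arguments: {"type":"object","properties":{"rows":{"type":"array","items":{"type":"array","items":{"type":"array","items":{"type":"number"}}}},"grip":{"type":"number"}},"required":["rows"]}

```bash
mkdir -p pics; ls; python3 - <<'E'
from cell import ctrl
import cv2,numpy as np
s=ctrl.read_state();print({k:np.round(v,3).tolist() for k,v in s.items()})
for n in("scene","top"):
    d=ctrl.get_image(n);cv2.imwrite(f"pics/{n}0.png",d["pixels"][:,:,::-1]);print(n,d["fx"],d["fy"],d["cx"],d["cy"],np.round(d["extrinsics"],3).tolist(),d.keys())
E
```

```text
pics
{'clock': 0.0, 'qpos': [-1.271, 0.629, 0.038, 1.518, -0.027, 0.996, -0.02], 'qd': [-0.002, 0.0, 0.001, -0.0, -0.001, -0.001, -0.001], 'tau': [-0.0, -56.34, 1.227, -19.344, 0.011, 0.011, -0.0], 'eef_pos': [232.301, 606.543, 302.993], 'tool_rot': [-3.14, 0.0, 2.776], 'force': [-0.451, 1.099, -0.25], 'torque': [-0.026, -0.01, -0.002], 'gripper_force': 0.0, 'width': 85.327}
scene 445.82088459752305 445.82088459752305 311.48290722192985 240.21255437383107 [[0.857, 0.292, -0.424, 88.66], [-0.514, 0.448, -0.731, -581.249], [-0.023, 0.845, 0.534, 556.507], [0.0, 0.0, 0.0, 1.0]] dict_keys(['pixels', 'fx', 'fy', 'cx', 'cy', 'extrinsics'])
top 515.887348127058 515.887348127058 321.4130919290915 232.08300206264772 [[-0.011, 0.995, -0.096, 345.428], [-1.0, -0.009, 0.024, 70.356], [0.023, 0.096, 0.995, 1241.557], [0.0, 0.0, 0.0, 1.0]] dict_keys(['pixels', 'fx', 'fy', 'cx', 'cy', 'extrinsics'])
```

View pics/scene0.png

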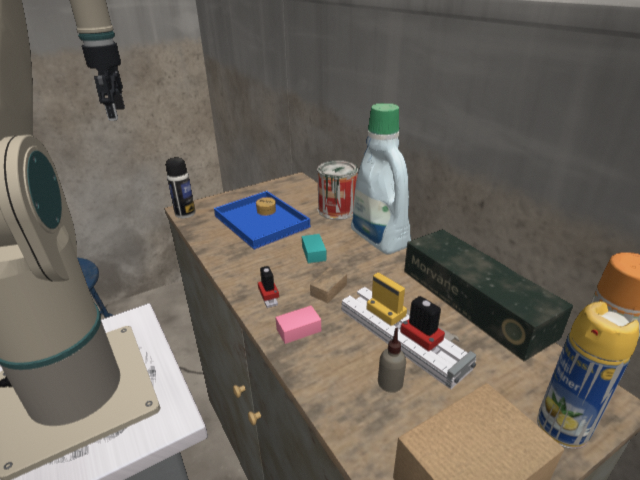

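View pics/top0.png

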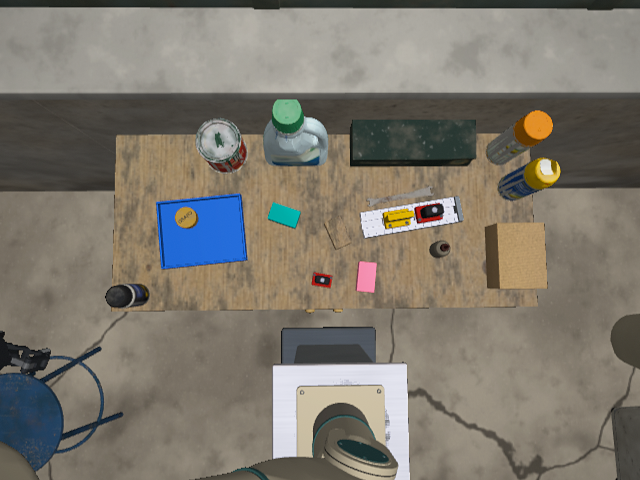

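The top view shows the rail from (362,222) to (461,210), with its open end on the left. Yellow is at (398,218), red at (430,211), the tray at (202,232) and the bottle at (440,248). 

Look-alikes (top view):
- **Chock:** the brown wood block at (338,236) is the one I want. The turquoise (284,215) and pink (367,277) blocks are to be left.
- **Dog:** the large red one in the rail at (430,211) is the one I want. The small red one at (322,280) is to be left.

Next is a close crop to check this.

```bash
cat >h.py <<'E'
import cv2,numpy as np
from cell import ctrl
def img(n):
    d=ctrl.get_image(n); d["bgr"]=d["pixels"][:,:,::-1].copy(); d["E"]=np.array(d["extrinsics"]); return d
def ray(d,u,v,z):
    r=d["E"][:3,:3]@np.array([(u-d["cx"])/d["fx"],-(v-d["cy"])/d["fy"],-1]);c=d["E"][:3,3]
    return (c+r*(z-c[2])/r[2])
def proj(d,p):
    q=d["E"][:3,:3].T@(np.array(p,float)-d["E"][:3,3]);return np.array([d["cx"]+d["fx"]*q[0]/-q[2],d["cy"]-d["fy"]*q[1]/-q[2]])
def tri(d1,p1,d2,p2):
    A=[];b=[]
    for d,p in((d1,p1),(d2,p2)):
        r=ray(d,*p,0)-d["E"][:3,3];r/=np.linalg.norm(r);M=np.eye(3)-np.outer(r,r);A.append(M);b.append(M@d["E"][:3,3])
    return np.linalg.lstsq(np.vstack(A),np.hstack(b),rcond=None)[0]
E
python3 - <<'E'
from h import *
t=img("top");s=img("scene")
a=cv2.resize(t["bgr"][180:300,310:470],(800,600),interpolation=cv2.INTER_CUBIC)
b=cv2.resize(s["bgr"][240:390,290:490],(800,600),interpolation=cv2.INTER_CUBIC)
cv2.imwrite("pics/ct.png",a);cv2.imwrite("pics/cs.png",b)
E
```

```text
(no output)
```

View pics/ct.png

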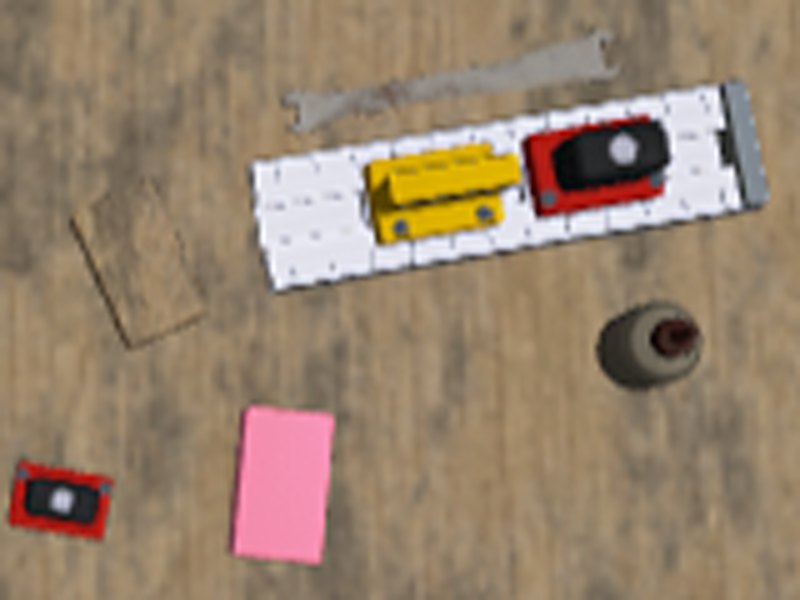

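View pics/cs.png

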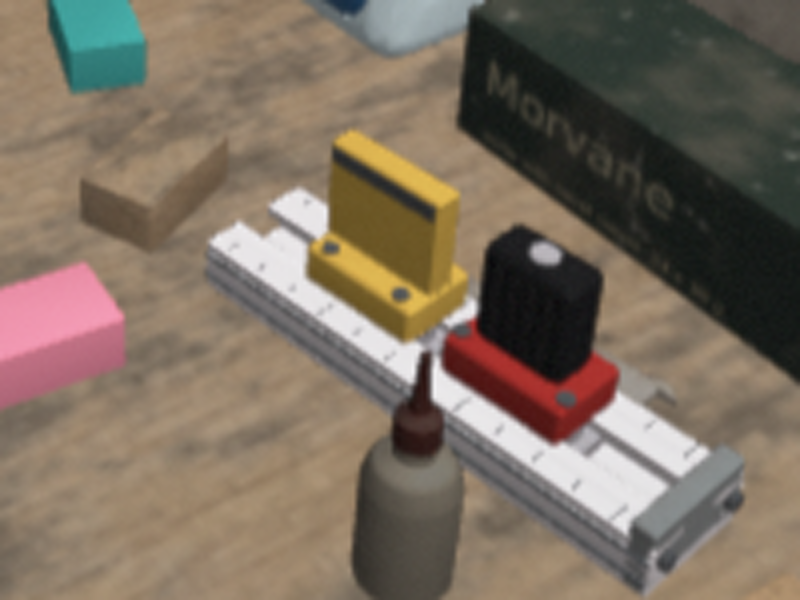

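The crops confirm the choice. The brown chock's top corners are at crop (70,215), (150,178), (205,315), (130,348), next to the open end. Yellow is nearer the open end with red behind it. Next I measure positions.

```bash
python3 - <<'E'
from h import *
np.set_printoptions(precision=1,suppress=True)
t=img("top");s=img("scene")
T=lambda x,y:(310+(x+.5)/5-.5,180+(y+.5)/5-.5)
S=lambda x,y:(290+(x+.5)/4-.5,240+(y+.5)/4-.5)
def yaw(v):return np.arctan2(v[1],v[0])
ct=[ray(t,*T(*p),30) for p in((70,215),(150,178),(205,315),(130,348))]
print("chock top",np.array(ct)[:,:2],"mean",np.mean(ct,0),[np.linalg.norm(ct[i]-ct[i-1]) for i in range(4)],"long dir",ct[3]-ct[0],ct[2]-ct[1])
cs=[ray(s,*S(*p),30) for p in((80,178),(152,212),(228,140),(150,108))]
print("chock scene",np.array(cs)[:,:2],np.mean(cs,0),[np.linalg.norm(cs[i]-cs[i-1]) for i in range(4)])
# rail mask
hsv=cv2.cvtColor(t["bgr"],cv2.COLOR_BGR2HSV)
r=[ray(t,*T(*p),26) for p in((252,162),(275,292),(745,208),(720,88))]
print("rail",np.array(r)[:,:2],"w",np.linalg.norm(r[0]-r[1]),"L",np.linalg.norm(r[0]-r[3]),"mouth",(r[0]+r[1])/2)
print("yaw edges",yaw(r[0]-r[3]),yaw(r[1]-r[2]),"mouth normal",yaw(r[0]-r[1])+np.pi/2)
rs=[ray(s,*S(*p),26) for p in((208,240),(298,188))];print("rail mouth scene",np.array(rs),np.mean(rs,0))
def big(m,box):
    mm=np.zeros_like(m);x0,y0,x1,y1=box;mm[y0:y1,x0:x1]=m[y0:y1,x0:x1]
    c=max(cv2.findContours(mm,0,1)[0],key=cv2.contourArea);return c
m=cv2.inRange(hsv,(105,120,60),(125,255,255));c=big(m,(140,180,260,280));(cx,cy),wh,a=cv2.minAreaRect(c);b=cv2.boxPoints(((cx,cy),wh,a))
B=np.array([ray(t,u,v,25) for u,v in b]);print("tray px",cx,cy,wh,a,"corners",B[:,:2],"centre",B.mean(0),[np.linalg.norm(B[i]-B[i-1]) for i in range(4)])
m=cv2.inRange(hsv,(12,100,80),(35,255,255));c=big(m,(160,190,230,250));(u,v),R=cv2.minEnclosingCircle(c);print("tin",u,v,ray(t,u,v,29))
# yellow top face and red
p=[ray(t,*T(*p),100) for p in((393,192),(515,170))];print("yellow plate top mid",np.mean(p,0),yaw(p[0]-p[1]),np.linalg.norm(p[0]-p[1]))
c=[ray(t,*T(*p),50) for p in((365,162),(385,243),(503,222))];print("yel body top diag mid",(c[0]+c[2])/2,np.linalg.norm(c[0]-c[1]),np.linalg.norm(c[2]-c[1]))
p=[ray(t,*T(*p),100) for p in((558,150),(668,140))];print("red grip",np.mean(p,0),yaw(p[0]-p[1]))
c=[ray(t,*T(*p),50) for p in((525,140),(540,215),(665,195))];print("red body mid",(c[0]+c[2])/2)
print("red knob tri",tri(t,T(624,150),s,S(546,253)), ray(t,*T(624,150),100))
p=[ray(s,*S(*p),100) for p in((333,143),(352,131),(459,195),(440,205))];print("yel scene top",np.mean(p,0),yaw((p[0]+p[1]-p[2]-p[3])))
E
```

```text
chock top [[485.   35.7]
 [502.4  -2.4]
 [437.  -27.5]
 [421.8   8.2]] mean [461.5   3.5  30. ] [np.float64(68.98953925371082), np.float64(41.88120014481862), np.float64(69.96714419466495), np.float64(38.74863950902204)] long dir [-63.3 -27.5   0. ] [-65.3 -25.    0. ]
chock scene [[423.1   6.6]
 [438.2 -33.5]
 [499.8  -6.7]
 [482.1  36.7]] [460.8   0.8  30. ] [np.float64(66.25481183256841), np.float64(42.883863211064984), np.float64(67.16785032054047), np.float64(46.83404528516819)]
rail [[ 510.2  -51.4]
 [ 447.9  -61.2]
 [ 486.2 -286.9]
 [ 544.2 -276.9]] w 62.98371265186238 L 228.0882345951044 mouth [479.1 -56.3  26. ]
yaw edges 1.7206114100019376 1.7386527115039687 mouth normal 1.72698236786271
rail mouth scene [[451.6 -60.3  26. ]
 [509.1 -51.6  26. ]] [480.3 -55.9  26. ]
tray px 200.87130737304688 230.71286010742188 (67.4635238647461, 86.76724243164062) 84.2894058227539 corners [[539.2 435.5]
 [558.5 232.1]
 [398.7 215.7]
 [380.5 416.8]] centre [469.2 325.   25. ] [np.float64(159.77070718167755), np.float64(204.3794086412006), np.float64(160.60340425540875), np.float64(201.90781460929813)]
tin 186.0 217.5 [499.9 359.6  29. ]
yellow plate top mid [ 490.9 -134.5  100. ] 1.7414066901953336 55.895535657892495
yel body top diag mid [ 492.1 -133.9   50. ] 39.06286347342481 56.273453954850424
red grip [ 506.6 -206.5  100. ] 1.6540097857389953
red body mid [ 503.1 -209.8   50. ]
red knob tri [ 504.5 -211.3  102. ] [ 504.3 -211.4  100. ]
yel scene top [ 492.3 -136.2  100. ] 1.743977865514352
```

```bash
cat >mv.py <<'E'
# usage: mv.py x y z yang : deltas (cm, rad) in tool frame from tracked command; stores rounded result
import sys,json,os,numpy as np
from cell import ctrl
from scipy.spatial.transform import Rotation as Ro
f="pose.json";p=json.load(open(f)) if os.path.exists(f) else [232.482,607.016,303.913,2.776-np.pi/2]
s=ctrl.read_state();print("tracked",np.round(p,2),"meas",np.round(s["eef_pos"],1),np.round(s["tool_rot"],3),"F",np.round(s["force"],1),"w",round(s["width"],1),"t",s["clock"])
R=lambda a:Ro.from_euler("xyz",[np.pi,0,a+np.pi/2])
for i in range(1,len(sys.argv)-3,4):
    q=list(map(float,sys.argv[i:i+4]))
    d=np.round(R(p[3]).inv().apply(np.array(q[:3])-p[:3])/10,2);w=round(p[3]-q[3],3)
    print("row",d.tolist()+[0,0,w],"rows>=",np.linalg.norm(d)/5,abs(w)/.15)
if len(sys.argv)>1:
    json.dump(list(np.array(p[:3])+R(p[3]).apply(d*10))+[p[3]-w],open(f,"w"))
E
python3 mv.py 461 2 170 1.958
```

```text
tracked [232.48 607.02 303.91   1.21] meas [232.4 606.9 303.6] [-3.141  0.     2.776] F [-0.6  0.4  0.7] w 85.3 t 0.3
row [-42.97, -48.33, 13.39, 0, 0, -0.753] rows>= 13.20833358149316 5.0200000000000005
```

```bash
rm pose.json; python3 mv.py 361 266 230 1.958;  python3 mv.py 461 2 170 1.958
```

```text
tracked [232.48 607.02 303.91   1.21] meas [232.4 606.9 303.6] [-3.141  0.     2.776] F [-0.6  0.4  0.7] w 85.3 t 0.3
row [-24.19, -27.25, 7.39, 0, 0, -0.753] rows>= 7.435941635058737 5.0200000000000005
tracked [360.98 266.05 230.01   1.96] meas [232.4 606.9 303.6] [-3.141  0.     2.776] F [-0.6  0.4  0.7] w 85.3 t 0.3
row [0.71, -28.23, 6.0, 0, 0, 0.0] rows>= 5.773861792596009 0.0
```

{"api": "send_rows", "payload": {
  "rows": [
    [[-24.19,-27.25,7.39,0,0,-0.753],[-24.19,-27.25,7.39,0,0,-0.753],[-24.19,-27.25,7.39,0,0,-0.753],[-24.19,-27.25,7.39,0,0,-0.753],[-24.19,-27.25,7.39,0,0,-0.753],[-24.19,-27.25,7.39,0,0,-0.753],[-24.19,-27.25,7.39,0,0,-0.753],[-24.19,-27.25,7.39,0,0,-0.753],[-24.19,-27.25,7.39,0,0,-0.753]]
  ],
  "grip": 60
}}

```text
clock: 1.2
eef_pos: [362.0, 262.0, 229.5]
tool_rot: [-3.139, -0.002, -2.761]
force: [-0.5, 0.4, -0.3]
width: 65.3
gripper_force: 0.0
```

{"api": "send_rows", "payload": {
  "rows": [
    [[0.71,-28.23,6.0,0,0,0],[0.71,-28.23,6.0,0,0,0],[0.71,-28.23,6.0,0,0,0],[0.71,-28.23,6.0,0,0,0],[0.71,-28.23,6.0,0,0,0],[0.71,-28.23,6.0,0,0,0],[0.71,-28.23,6.0,0,0,0],[0.71,-28.23,6.0,0,0,0]]
  ]
}}

```text
clock: 2.0
eef_pos: [461.6, 2.2, 169.9]
tool_rot: [3.141, 0.001, -2.756]
force: [0.3, 0.9, -0.5]
width: 65.3
gripper_force: 0.0
```

```bash
python3 mv.py 461 2 80 1.958
```

```text
tracked [461.05   1.98 170.01   1.96] meas [461.6   2.2 169.9] [ 3.141e+00  1.000e-03 -2.756e+00] F [ 0.3  0.9 -0.5] w 65.3 t 2.0
row [0.0, 0.0, 9.0, 0, 0, 0.0] rows>= 1.8 0.0
```

{"api": "send_rows", "payload": {
  "rows": [
    [[0,0,4,0,0,0],[0,0,7,0,0,0],[0,0,8.5,0,0,0],[0,0,9,0,0,0],[0,0,9,0,0,0]]
  ]
}}

```text
clock: 2.5
eef_pos: [460.6, 4.5, 79.4]
tool_rot: [3.139, -0.0, -2.75]
force: [-0.7, -0.3, 0.2]
width: 65.4
gripper_force: 0.0
```

{"api": "send_rows", "payload": {
  "rows": [
    [[0,0,0,0,0,0],[0,0,0,0,0,0],[0,0,0,0,0,0],[0,0,0,0,0,0],[0,0,0,0,0,0],[0,0,0,0,0,0],[0,0,0,0,0,0]]
  ],
  "grip": 255
}}

```text
clock: 3.2
eef_pos: [461.3, 2.8, 81.0]
tool_rot: [-3.142, 0.002, -2.753]
force: [-1.7, 2.0, 6.9]
width: 40.7
gripper_force: 61.4
```

```bash
python3 mv.py 461 2 170 1.958; python3 mv.py 496 280 170 0.11
```

```text
tracked [461.05   1.98  80.01   1.96] meas [461.3   2.8  81. ] [-3.142e+00  2.000e-03 -2.753e+00] F [-1.7  2.   6.9] w 40.7 t 3.2
row [0.0, 0.0, -9.0, 0, 0, 0.0] rows>= 1.8 0.0
tracked [461.05   1.98 170.01   1.96] meas [461.3   2.8  81. ] [-3.142e+00  2.000e-03 -2.753e+00] F [-1.7  2.   6.9] w 40.7 t 3.2
row [-13.74, 24.42, 0.0, 0, 0, 1.848] rows>= 5.604012847951012 12.32
```

```bash
echo '[461.05,1.98,80.01,1.958]'>pose.json; python3 mv.py 470 140 170 0.96; python3 mv.py 496 280 130 0.11; python3 mv.py 496 280 86.5 0.11
```

```text
tracked [461.05   1.98  80.01   1.96] meas [461.3   2.8  81. ] [-3.142e+00  2.000e-03 -2.753e+00] F [-1.7  2.   6.9] w 40.7 t 3.2
row [-6.04, 12.44, -9.0, 0, 0, 0.998] rows>= 3.2999103018112477 6.653333333333333
tracked [470.   139.98 170.01   0.96] meas [461.3   2.8  81. ] [-3.142e+00  2.000e-03 -2.753e+00] F [-1.7  2.   6.9] w 40.7 t 3.2
row [5.9, 12.96, 4.0, 0, 0, 0.85] rows>= 2.958185930600036 5.666666666666667
tracked [4.9600e+02 2.7998e+02 1.3001e+02 1.1000e-01] meas [461.3   2.8  81. ] [-3.142e+00  2.000e-03 -2.753e+00] F [-1.7  2.   6.9] w 40.7 t 3.2
row [0.0, 0.0, 4.35, 0, 0, -0.0] rows>= 0.8699999999999999 0.0
```

{"api": "send_rows", "payload": {
  "rows": [
    [[0,0,-4,0,0,0],[0,0,-8,0,0,0],[-2,4,-9,0,0,0.25],[-6.04,12.44,-9,0,0,0.998],[-6.04,12.44,-9,0,0,0.998],[-6.04,12.44,-9,0,0,0.998],[-6.04,12.44,-9,0,0,0.998],[-6.04,12.44,-9,0,0,0.998],[-6.04,12.44,-9,0,0,0.998]]
  ]
}}

```text
clock: 4.1
eef_pos: [469.7, 140.3, 170.4]
tool_rot: [3.141, 0.0, 2.526]
force: [0.3, 0.0, -0.3]
width: 41.1
gripper_force: 61.3
```

{"api": "send_rows", "payload": {
  "rows": [
    [[5.9,12.96,4,0,0,0.85],[5.9,12.96,4,0,0,0.85],[5.9,12.96,4,0,0,0.85],[5.9,12.96,4,0,0,0.85],[5.9,12.96,4,0,0,0.85],[5.9,12.96,4,0,0,0.85],[5.9,12.96,4,0,0,0.85]]
  ]
}}

```text
clock: 4.8
eef_pos: [495.5, 280.4, 130.1]
tool_rot: [3.141, 0.0, 1.681]
force: [0.1, -0.4, -1.1]
width: 40.6
gripper_force: 61.2
```

{"api": "send_rows", "payload": {
  "rows": [
    [[0,0,2,0,0,0],[0,0,3.5,0,0,0],[0,0,4.35,0,0,0],[0,0,4.35,0,0,0],[0,0,4.35,0,0,0]]
  ]
}}

```text
clock: 5.3
eef_pos: [495.9, 279.8, 86.3]
tool_rot: [-3.141, -0.0, 1.681]
force: [-0.5, -0.7, -0.8]
width: 40.7
gripper_force: 62.5
```

{"api": "send_rows", "payload": {
  "rows": [
    [[0,0,0.15,0,0,0],[0,0,0.15,0,0,0],[0,0,0.15,0,0,0]]
  ]
}}

```text
clock: 5.6
eef_pos: [496.0, 279.9, 85.4]
tool_rot: [3.141, -0.0, 1.681]
force: [-0.4, -0.7, 4.2]
width: 40.9
gripper_force: 63.1
```

{"api": "send_rows", "payload": {
  "rows": [
    [[0,0,0,0,0,0],[0,0,0,0,0,0],[0,0,0,0,0,0],[0,0,0,0,0,0],[0,0,-4,0,0,0],[0,0,-8,0,0,0],[0,0,-10.15,0,0,0],[0,0,-10.15,0,0,0]]
  ],
  "grip": 80
}}

```text
clock: 6.4
eef_pos: [497.6, 280.8, 189.7]
tool_rot: [3.136, -0.003, 1.681]
force: [-0.2, 0.8, 0.2]
width: 58.3
gripper_force: 0.0
```

```bash
python3 mv.py 496 280 186.5 0.11; python3 mv.py 491.5 -134.5 186.5 0.157;python3 mv.py 491.5 -134.5 131 0.157
python3 - <<'E'
from h import *
t=img("top")
cv2.imwrite("pics/tray1.png",cv2.resize(t["bgr"][180:280,140:260],(600,500),interpolation=cv2.INTER_CUBIC))
E
```

```text
tracked [4.9600e+02 2.7998e+02 8.6510e+01 1.1000e-01] meas [497.6 280.8 189.7] [ 3.136e+00 -3.000e-03  1.681e+00] F [-0.2  0.8  0.2] w 58.3 t 6.4
row [0.0, 0.0, -10.0, 0, 0, -0.0] rows>= 2.0 0.0
tracked [4.9600e+02 2.7998e+02 1.8651e+02 1.1000e-01] meas [497.6 280.8 189.7] [ 3.136e+00 -3.000e-03  1.681e+00] F [-0.2  0.8  0.2] w 58.3 t 6.4
row [-41.15, -5.0, 0.0, 0, 0, -0.047] rows>= 8.290530742962117 0.31333333333333335
tracked [ 4.9148e+02 -1.3452e+02  1.8651e+02  1.6000e-01] meas [497.6 280.8 189.7] [ 3.136e+00 -3.000e-03  1.681e+00] F [-0.2  0.8  0.2] w 58.3 t 6.4
row [0.0, 0.0, 5.55, 0, 0, -0.0] rows>= 1.1099999999999999 0.0
```

{"api": "send_rows", "payload": {
  "rows": [
    [[-41.15,-5.0,0,0,0,-0.047],[-41.15,-5.0,0,0,0,-0.047],[-41.15,-5.0,0,0,0,-0.047],[-41.15,-5.0,0,0,0,-0.047],[-41.15,-5.0,0,0,0,-0.047],[-41.15,-5.0,0,0,0,-0.047],[-41.15,-5.0,0,0,0,-0.047],[-41.15,-5.0,0,0,0,-0.047],[-41.15,-5.0,0,0,0,-0.047],[-41.15,-5.0,0,0,0,-0.047]]
  ],
  "grip": 115
}}

```text
clock: 7.45
eef_pos: [490.1, -138.0, 185.2]
tool_rot: [-3.139, 0.0, 1.721]
force: [0.3, 0.7, 0.2]
width: 47.0
gripper_force: 0.0
```

```bash
python3 mv.py; python3 - <<'E'
from h import *
t=img("top");s=img("scene")
a=cv2.resize(t["bgr"][180:280,140:260],(480,400),interpolation=cv2.INTER_CUBIC)
b=cv2.resize(s["bgr"][200:400,320:480],(320,400),interpolation=cv2.INTER_CUBIC)
cv2.imwrite("pics/tray2.png",np.hstack([a,b]))
E
```

```text
tracked [ 4.9148e+02 -1.3452e+02  1.3101e+02  1.6000e-01] meas [ 490.1 -138.   185.2] [-3.139  0.     1.721] F [0.3 0.7 0.2] w 47.0 t 7.45
```

View pics/tray2.png

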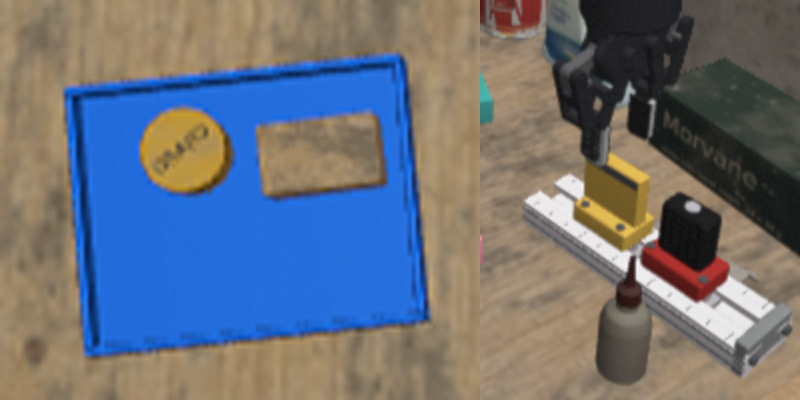

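The chock lies flat in the tray at crop (322,155), clear of the tin at (186,150). The gripper straddles the yellow plate, so I descend and grip.

{"api": "send_rows", "payload": {
  "rows": [
    [[0,0,2,0,0,0],[0,0,4,0,0,0],[0,0,5.55,0,0,0],[0,0,5.55,0,0,0]]
  ]
}}

```text
clock: 7.95
eef_pos: [490.2, -131.6, 129.0]
tool_rot: [-3.137, -0.003, 1.732]
force: [0.1, -0.5, 0.3]
width: 46.7
gripper_force: 0.0
```

{"api": "send_rows", "payload": {
  "rows": [
    [[0,0,0,0,0,0],[0,0,0,0,0,0],[0,0,0,0,0,0],[0,0,0,0,0,0],[0,0,0,0,0,0],[0,0,0,0,0,0],[0,0,0,0,0,0],[0,0,0,0,0,0]]
  ],
  "grip": 255
}}

```text
clock: 8.75
eef_pos: [491.7, -134.1, 131.6]
tool_rot: [3.14, -0.0, 1.728]
force: [-1.1, 2.1, 5.1]
width: 13.3
gripper_force: 62.1
```

```bash
python3 mv.py 483 -80 132 0.157; python3 mv.py 470.7 -2.5 132 0.157;python3 mv.py 470.7 -2.5 205 0.157
```

```text
tracked [ 4.9148e+02 -1.3452e+02  1.3101e+02  1.6000e-01] meas [ 491.7 -134.1  131.6] [ 3.14  -0.     1.728] F [-1.1  2.1  5.1] w 13.3 t 8.75
row [5.52, 0.02, -0.1, 0, 0, -0.0] rows>= 1.1041883897234201 0.0
tracked [ 4.8304e+02 -7.9970e+01  1.3201e+02  1.6000e-01] meas [ 491.7 -134.1  131.6] [ 3.14  -0.     1.728] F [-1.1  2.1  5.1] w 13.3 t 8.75
row [7.84, -0.01, 0.0, 0, 0, -0.0] rows>= 1.5680012755096853 0.0
tracked [ 4.7069e+02 -2.5500e+00  1.3201e+02  1.6000e-01] meas [ 491.7 -134.1  131.6] [ 3.14  -0.     1.728] F [-1.1  2.1  5.1] w 13.3 t 8.75
row [0.0, 0.0, -7.3, 0, 0, -0.0] rows>= 1.46 0.0
```

{"api": "send_rows", "payload": {
  "rows": [
    [[0,0,-0.1,0,0,0],[0.5,0,-0.1,0,0,0],[1.2,0,-0.1,0,0,0],[2.2,0,-0.1,0,0,0],[3.2,0.01,-0.1,0,0,0],[4.2,0.01,-0.1,0,0,0],[5,0.02,-0.1,0,0,0],[5.52,0.02,-0.1,0,0,0],[5.52,0.02,-0.1,0,0,0]]
  ]
}}

```text
clock: 9.65
eef_pos: [482.8, -78.9, 132.0]
tool_rot: [-3.141, -0.0, 1.729]
force: [0.4, -0.5, -2.9]
width: 13.3
gripper_force: 60.7
```

Only about 3 N of force, so it slides freely. I continue out of the slot, then lift.

{"api": "send_rows", "payload": {
  "rows": [
    [[1,0,0,0,0,0],[2,0,0,0,0,0],[3.2,0,0,0,0,0],[4.4,0,0,0,0,0],[5.6,0,0,0,0,0],[6.8,-0.01,0,0,0,0],[7.5,-0.01,0,0,0,0],[7.84,-0.01,0,0,0,0],[7.84,-0.01,0,0,0,0]]
  ]
}}

```text
clock: 10.55
eef_pos: [470.5, -2.1, 132.0]
tool_rot: [-3.142, -0.0, 1.729]
force: [0.4, -0.4, -3.9]
width: 13.3
gripper_force: 60.7
```

```bash
python3 mv.py; python3 mv.py 422.5 365 205 0.11; python3 mv.py 422.5 365 131 0.11
```

```text
tracked [ 4.7069e+02 -2.5500e+00  2.0501e+02  1.6000e-01] meas [470.5  -2.1 132. ] [-3.142 -0.     1.729] F [ 0.4 -0.4 -3.9] w 13.3 t 10.55
tracked [ 4.7069e+02 -2.5500e+00  2.0501e+02  1.6000e-01] meas [470.5  -2.1 132. ] [-3.142 -0.     1.729] F [ 0.4 -0.4 -3.9] w 13.3 t 10.55
row [37.06, 0.99, 0.0, 0, 0, 0.047] rows>= 7.4146441586902885 0.31333333333333335
tracked [4.2252e+02 3.6504e+02 2.0501e+02 1.1000e-01] meas [470.5  -2.1 132. ] [-3.142 -0.     1.729] F [ 0.4 -0.4 -3.9] w 13.3 t 10.55
row [-0.0, -0.0, 7.4, 0, 0, -0.0] rows>= 1.48 0.0
```

{"api": "send_rows", "payload": {
  "rows": [
    [[0,0,-2,0,0,0],[0,0,-5,0,0,0],[0,0,-7.3,0,0,0],[0,0,-7.3,0,0,0]]
  ]
}}

```text
clock: 10.95
eef_pos: [472.2, -3.4, 207.4]
tool_rot: [3.136, 0.001, 1.726]
force: [1.3, -0.8, -3.5]
width: 13.0
gripper_force: 60.8
```

{"api": "send_rows", "payload": {
  "rows": [
    [[3,0,0,0,0,0],[7.5,0.2,0,0,0,0.02],[12,0.3,0,0,0,0.047],[16.5,0.4,0,0,0,0.047],[21,0.5,0,0,0,0.047],[25.5,0.7,0,0,0,0.047],[30,0.8,0,0,0,0.047],[34.5,0.9,0,0,0,0.047],[37.06,0.99,0,0,0,0.047],[37.06,0.99,0,0,0,0.047]]
  ]
}}

```text
clock: 11.95
eef_pos: [420.5, 369.9, 203.5]
tool_rot: [-3.141, -0.002, 1.687]
force: [-0.6, -0.1, -2.4]
width: 13.2
gripper_force: 60.7
```

{"api": "send_rows", "payload": {
  "rows": [
    [[0,0,2,0,0,0],[0,0,5,0,0,0],[0,0,7,0,0,0],[0,0,7.4,0,0,0],[0,0,7.4,0,0,0],[0,0,7.4,0,0,0]]
  ]
}}

```text
clock: 12.55
eef_pos: [422.9, 364.2, 130.9]
tool_rot: [3.141, 0.001, 1.68]
force: [0.0, 0.6, -2.2]
width: 13.2
gripper_force: 60.8
```

{"api": "send_rows", "payload": {
  "rows": [
    [[0,0,0.1,0,0,0],[0,0,0.2,0,0,0],[0,0,0.2,0,0,0],[0,0,0.2,0,0,0]]
  ]
}}

```text
clock: 12.95
eef_pos: [422.4, 365.0, 129.1]
tool_rot: [3.141, -0.0, 1.681]
force: [-0.1, 0.5, -2.7]
width: 13.2
gripper_force: 60.7
```

{"api": "send_rows", "payload": {
  "rows": [
    [[0,0,0.05,0,0,0],[0,0,0.1,0,0,0],[0,0,0.1,0,0,0],[0,0,0.1,0,0,0]]
  ]
}}

```text
clock: 13.35
eef_pos: [422.4, 365.1, 128.7]
tool_rot: [3.141, -0.0, 1.681]
force: [-1.9, -1.0, 5.6]
width: 13.1
gripper_force: 61.9
```

Foot contact at z ≈ 128.7, as expected. Release and retreat.

{"api": "send_rows", "payload": {
  "rows": [
    [[0,0,0,0,0,0],[0,0,0,0,0,0],[0,0,0,0,0,0],[0,0,0,0,0,0],[0,0,-1.5,0,0,0],[0,0,-5,0,0,0],[0,0,-8,0,0,0],[0,0,-8,0,0,0]]
  ],
  "grip": 120
}}

```text
clock: 14.15
eef_pos: [424.3, 366.4, 211.6]
tool_rot: [3.135, -0.004, 1.681]
force: [0.2, 1.0, -0.4]
width: 45.2
gripper_force: 0.0
```

```bash
echo '[422.52,365.04,208,0.11]'>pose.json; python3 mv.py 460 120 200 0.157; python3 mv.py 504.2 -210.5 200 0.157;  python3 mv.py 504.2 -210.5 132 0.157
```

```text
tracked [4.2252e+02 3.6504e+02 2.0800e+02 1.1000e-01] meas [424.3 366.4 211.6] [ 3.135 -0.004  1.681] F [ 0.2  1.  -0.4] w 45.2 t 14.15
row [-24.77, 1.04, 0.8, 0, 0, -0.047] rows>= 4.960945474403039 0.31333333333333335
tracked [4.6005e+02 1.1998e+02 2.0000e+02 1.6000e-01] meas [424.3 366.4 211.6] [ 3.135 -0.004  1.681] F [ 0.2  1.  -0.4] w 45.2 t 14.15
row [-33.33, -0.81, -0.0, 0, 0, 0.0] rows>= 6.66796820628293 0.0
tracked [ 5.0416e+02 -2.1049e+02  2.0000e+02  1.6000e-01] meas [424.3 366.4 211.6] [ 3.135 -0.004  1.681] F [ 0.2  1.  -0.4] w 45.2 t 14.15
row [-0.0, 0.0, 6.8, 0, 0, 0.0] rows>= 1.3599999999999999 0.0
```

{"api": "send_rows", "payload": {
  "rows": [
    [[-24.77,1.04,0.8,0,0,-0.047],[-24.77,1.04,0.8,0,0,-0.047],[-24.77,1.04,0.8,0,0,-0.047],[-24.77,1.04,0.8,0,0,-0.047],[-24.77,1.04,0.8,0,0,-0.047],[-24.77,1.04,0.8,0,0,-0.047]]
  ]
}}

```text
clock: 14.75
eef_pos: [460.4, 111.6, 199.5]
tool_rot: [-3.14, 0.004, 1.715]
force: [0.3, 1.0, 0.1]
width: 45.3
gripper_force: 0.0
```

{"api": "send_rows", "payload": {
  "rows": [
    [[-33.33,-0.81,0,0,0,0],[-33.33,-0.81,0,0,0,0],[-33.33,-0.81,0,0,0,0],[-33.33,-0.81,0,0,0,0],[-33.33,-0.81,0,0,0,0],[-33.33,-0.81,0,0,0,0],[-33.33,-0.81,0,0,0,0],[-33.33,-0.81,0,0,0,0],[-33.33,-0.81,0,0,0,0],[-33.33,-0.81,0,0,0,0]]
  ]
}}

```text
clock: 15.75
eef_pos: [503.9, -208.5, 199.4]
tool_rot: [-3.141, -0.002, 1.73]
force: [0.0, 0.3, 0.5]
width: 45.0
gripper_force: 0.0
```

```bash
python3 mv.py; python3 - <<'E'
from h import *
t=img("top");s=img("scene")
a=cv2.resize(s["bgr"][170:260,200:320],(480,360),interpolation=cv2.INTER_CUBIC)
b=cv2.resize(s["bgr"][220:400,320:480],(320,360),interpolation=cv2.INTER_CUBIC)
cv2.imwrite("pics/p3.png",np.hstack([a,b]))
E
```

```text
tracked [ 5.0416e+02 -2.1049e+02  1.3200e+02  1.6000e-01] meas [ 503.9 -208.5  199.4] [-3.141e+00 -2.000e-03  1.730e+00] F [0.  0.3 0.5] w 45.0 t 15.75
```

View pics/p3.png

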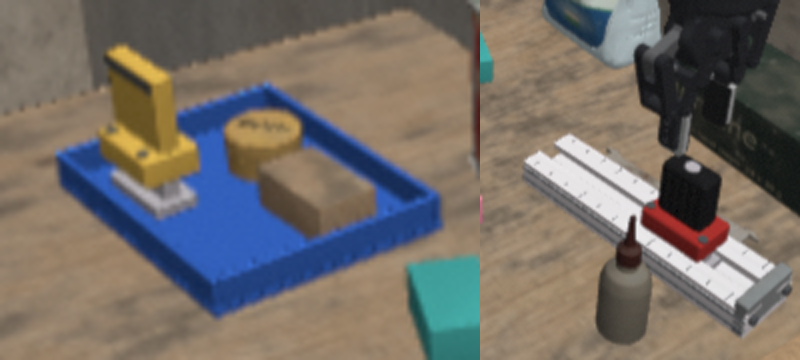

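The yellow stop stands upright on its foot at crop (150,130). Red is still in the slot at crop (690,205), under the gripper. I descend and grip it.

{"api": "send_rows", "payload": {
  "rows": [
    [[0,0,2,0,0,0],[0,0,5,0,0,0],[0,0,6.6,0,0,0],[0,0,6.8,0,0,0],[0,0,6.8,0,0,0]]
  ]
}}

```text
clock: 16.35
eef_pos: [504.1, -209.5, 132.0]
tool_rot: [-3.141, -0.001, 1.729]
force: [-0.0, -0.0, 0.6]
width: 45.1
gripper_force: 0.0
```

{"api": "send_rows", "payload": {
  "rows": [
    [[0,0,0,0,0,0],[0,0,0,0,0,0],[0,0,0,0,0,0],[0,0,0,0,0,0],[0,0,0,0,0,0],[0,0,0,0,0,0],[0,0,0,0,0,0],[0,0,0,0,0,0]]
  ],
  "grip": 255
}}

```text
clock: 17.15
eef_pos: [504.7, -210.5, 133.1]
tool_rot: [3.14, 0.001, 1.728]
force: [-0.6, 1.4, 7.1]
width: 23.6
gripper_force: 59.5
```

```bash
python3 mv.py 488.0 -108 133 0.157; python3 mv.py 471 -2.5 133 0.157;python3 mv.py 471 -2.5 205 0.157;python3 mv.py 432.4 275.7 205 0.11;python3 mv.py 432.4 275.7 131 0.11
```

```text
tracked [ 5.0416e+02 -2.1049e+02  1.3200e+02  1.6000e-01] meas [ 504.7 -210.5  133.1] [3.140e+00 1.000e-03 1.728e+00] F [-0.6  1.4  7.1] w 23.6 t 17.15
row [10.38, 0.01, -0.1, 0, 0, 0.0] rows>= 2.076097300224631 0.0
tracked [ 4.8803e+02 -1.0795e+02  1.3300e+02  1.6000e-01] meas [ 504.7 -210.5  133.1] [3.140e+00 1.000e-03 1.728e+00] F [-0.6  1.4  7.1] w 23.6 t 17.15
row [10.68, -0.03, -0.0, 0, 0, 0.0] rows>= 2.1360084269496693 0.0
tracked [ 4.7104e+02 -2.5100e+00  1.3300e+02  1.6000e-01] meas [ 504.7 -210.5  133.1] [3.140e+00 1.000e-03 1.728e+00] F [-0.6  1.4  7.1] w 23.6 t 17.15
row [0.0, -0.0, -7.2, 0, 0, 0.0] rows>= 1.44 0.0
tracked [ 4.7104e+02 -2.5100e+00  2.0500e+02  1.6000e-01] meas [ 504.7 -210.5  133.1] [3.140e+00 1.000e-03 1.728e+00] F [-0.6  1.4  7.1] w 23.6 t 17.15
row [28.08, 0.53, 0.0, 0, 0, 0.047] rows>= 5.617000267046459 0.31333333333333335
tracked [4.3237e+02 2.7567e+02 2.0500e+02 1.1000e-01] meas [ 504.7 -210.5  133.1] [3.140e+00 1.000e-03 1.728e+00] F [-0.6  1.4  7.1] w 23.6 t 17.15
row [0.0, 0.0, 7.4, 0, 0, 0.0] rows>= 1.48 0.0
```

{"api": "send_rows", "payload": {
  "rows": [
    [[0,0,-0.15,0,0,0],[1,0,-0.15,0,0,0],[2.2,0,-0.15,0,0,0],[3.5,0,-0.15,0,0,0],[4.8,0,-0.15,0,0,0],[6.1,0,-0.15,0,0,0],[7.4,0,-0.15,0,0,0],[8.7,0,-0.15,0,0,0],[9.9,0,-0.15,0,0,0],[10.38,0,-0.15,0,0,0]]
  ]
}}

```text
clock: 18.15
eef_pos: [487.5, -106.1, 133.5]
tool_rot: [-3.141, -0.001, 1.73]
force: [-0.1, 0.2, -2.7]
width: 23.5
gripper_force: 58.8
```

{"api": "send_rows", "payload": {
  "rows": [
    [[1,0,0,0,0,0],[2.2,0,0,0,0,0],[3.5,-0.01,0,0,0,0],[4.8,-0.01,0,0,0,0],[6.1,-0.02,0,0,0,0],[7.4,-0.02,0,0,0,0],[8.7,-0.02,0,0,0,0],[10,-0.03,0,0,0,0],[10.68,-0.03,0,0,0,0],[10.68,-0.03,0,0,0,0]]
  ]
}}

```text
clock: 19.15
eef_pos: [470.6, -1.2, 133.5]
tool_rot: [-3.141, -0.001, 1.73]
force: [-0.6, 0.5, -2.4]
width: 23.4
gripper_force: 58.8
```

Red is out of the slot. Lift, carry and lower it.

{"api": "send_rows", "payload": {
  "rows": [
    [[0,0,-2,0,0,0],[0,0,-5,0,0,0],[0,0,-7.2,0,0,0],[0,0,-7.2,0,0,0]]
  ]
}}

```text
clock: 19.55
eef_pos: [472.5, -3.4, 207.9]
tool_rot: [3.136, 0.001, 1.726]
force: [0.4, 0.0, -2.4]
width: 23.1
gripper_force: 59.7
```

{"api": "send_rows", "payload": {
  "rows": [
    [[3,0,0,0,0,0],[7.5,0.1,0,0,0,0.02],[12,0.2,0,0,0,0.047],[16.5,0.3,0,0,0,0.047],[21,0.4,0,0,0,0.047],[25,0.5,0,0,0,0.047],[27.5,0.53,0,0,0,0.047],[28.08,0.53,0,0,0,0.047],[28.08,0.53,0,0,0,0.047]]
  ]
}}

```text
clock: 20.45
eef_pos: [431.6, 275.9, 204.5]
tool_rot: [-3.14, 0.001, 1.682]
force: [-0.4, -1.4, -2.7]
width: 23.4
gripper_force: 59.5
```

{"api": "send_rows", "payload": {
  "rows": [
    [[0,0,2,0,0,0],[0,0,5,0,0,0],[0,0,7,0,0,0],[0,0,7.4,0,0,0],[0,0,7.4,0,0,0],[0,0,7.4,0,0,0]]
  ]
}}

```text
clock: 21.05
eef_pos: [432.9, 274.2, 131.8]
tool_rot: [3.141, 0.001, 1.678]
force: [0.1, 0.4, -3.2]
width: 23.5
gripper_force: 59.6
```

{"api": "send_rows", "payload": {
  "rows": [
    [[0,0,0.1,0,0,0],[0,0,0.15,0,0,0],[0,0,0.15,0,0,0],[0,0,0.15,0,0,0]]
  ]
}}

```text
clock: 21.45
eef_pos: [432.2, 275.6, 130.1]
tool_rot: [3.141, -0.0, 1.681]
force: [-0.1, -0.4, -2.0]
width: 23.5
gripper_force: 59.6
```

{"api": "send_rows", "payload": {
  "rows": [
    [[0,0,0.05,0,0,0],[0,0,0.07,0,0,0],[0,0,0.07,0,0,0]]
  ]
}}

```text
clock: 21.75
eef_pos: [432.2, 275.6, 130.1]
tool_rot: [3.141, -0.0, 1.681]
force: [-1.3, -0.5, 6.0]
width: 23.6
gripper_force: 60.8
```

Contact. Release and retreat.

{"api": "send_rows", "payload": {
  "rows": [
    [[0,0,0,0,0,0],[0,0,0,0,0,0],[0,0,0,0,0,0],[0,0,0,0,0,0],[0,0,-1.5,0,0,0],[0,0,-5,0,0,0],[0,0,-8,0,0,0],[0,0,-10,0,0,0]]
  ],
  "grip": 110
}}

```text
clock: 22.55
eef_pos: [432.6, 275.8, 231.1]
tool_rot: [3.14, -0.001, 1.681]
force: [-0.5, 0.2, -0.5]
width: 48.6
gripper_force: 0.0
```

{"api": "send_rows", "payload": {
  "rows": [
    [[-5,0,-1,0,0,0],[-10,0,-1,0,0,0],[-15,0,-1,0,0,0],[-20,0,-1,0,0,0],[-20,0,-1,0,0,0],[-20,0,-1,0,0,0]]
  ]
}}

```text
clock: 23.15
eef_pos: [454.3, 75.3, 239.4]
tool_rot: [3.142, 0.0, 1.677]
force: [0.2, 1.0, -0.2]
width: 48.8
gripper_force: 0.0
```

```bash
python3 - <<'E'
from h import *
t=img("top");s=img("scene")
a=cv2.resize(s["bgr"][150:400,160:480],(800,600),interpolation=cv2.INTER_AREA)
cv2.imwrite("pics/f.png",a);cv2.imwrite("pics/ft.png",t["bgr"])
E
```

```text
(no output)
```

View pics/f.png

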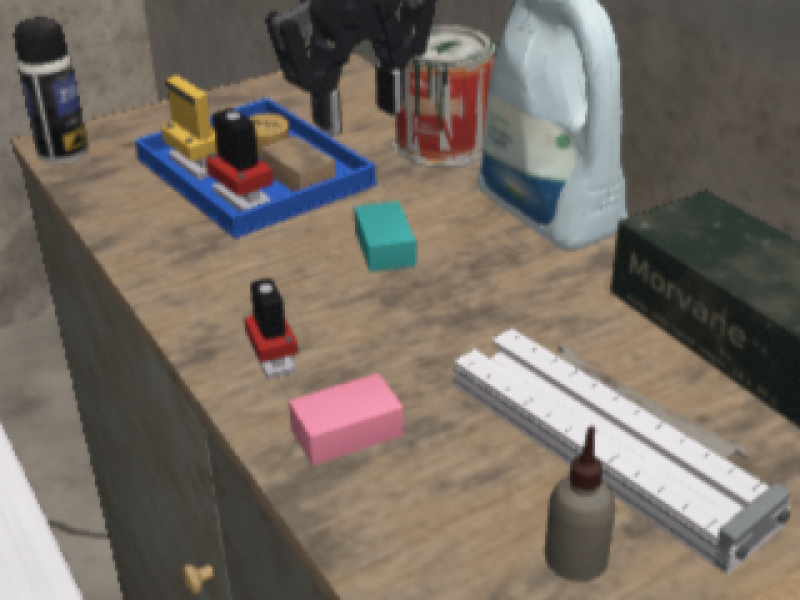

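View pics/ft.png

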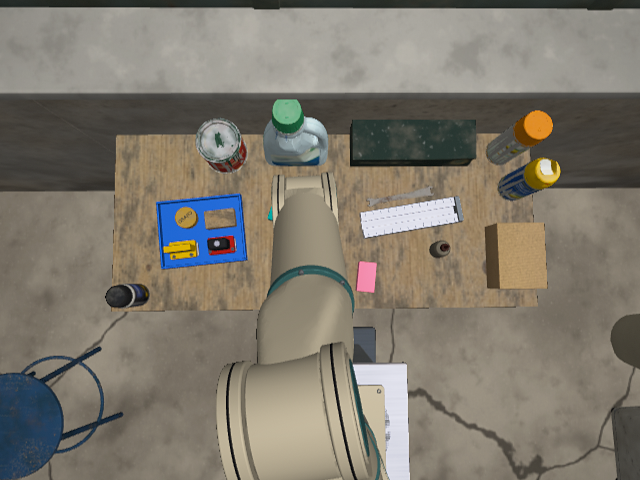

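The rail is empty. In the top view the tray holds the chock flat at (220,219), yellow upright at (182,249) and red upright at (221,245). The tin, bottle, spanner and look-alikes are where they were.

```bash
python3 -c "
from cell import ctrl
print(ctrl.finish_job())"
```

```text
the job is handed in; nothing more can be done
None
```

The job is handed in at about 23 s: the chock lies flat in the tray, the yellow stop and the larger red dog both stand upright on their feet there, and the final pictures show nothing else moved.

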